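# Change the ECU bench over to its second feed

### The arm

A 6-joint arm with a two-finger parallel gripper is mounted at the origin on the work surface. World frame = base frame: x ahead of the robot, y to its left, z up, the work surface at z = 0. Lengths are in m, angles in degrees, forces in N, time in s.
With the tool pointing down it reaches from about 0.375 to 0.925 m from the base axis. Payload 5.7 kg.
Tool frame: the origin (TCP) lies on the centre line of the jaws, within the pads' length; the fingertips stand 25 mm ahead of it and the grasp point (between the pads) lies 6 mm ahead of it; z points along the fingers, y is the line along which they close (so a half turn about z gives the same grasp; the last joint's range is limited). The gripper opens to 85 mm and grips with 20 to 120 N. Pads are 22 mm wide; open, the fingers measure 114 mm over their backs; the gripper's body (76 mm by 85 mm) begins 54 mm behind the grasp point. The pads swing forward as they close: fully open they stand 13 mm farther back than shut.
Start: joints at [-70.823, 20.558, 86.54, -0, 72.909, -6.595], TCP at [0.261, -0.54, 0.256] pointing down, gripper open.
Joint ranges: [-170.27, 170.27], [-57.76, 135], [12.27, 136.19], [-55.21, 235.2], [11.17, 155.16], [-170.74, 170.74]. Speed limits (degrees/s): [136.94, 136.94, 180, 180, 180, 180].

### API

Orientations are given as [roll, pitch, yaw] about the fixed x, y, z axes, in that order (R = Rz(yaw) Ry(pitch) Rx(roll)).
In Python, from cell import robot gives the robot as it stands.
- The arm moves only by the tool jog_arm, never from a script. Its argument "increments" is a list of rows, each an object of numbers: "x", "y", "z": the shift along the tool's x, y, z in m; "wx", "wy", "wz": the turn, a rotation vector about the tool's x, y, z in rad; "gripper": the finger opening in m, from 0 to 0.0854. A call has 1 to 12 rows; each row shifts and turns the commanded pose from where the row before left it, along the tool's axes as they then stand; what a row does not reach is not made up. A row lasts 1/8 s, in which the tool goes at most 62.5 mm and 10.7 degrees, less where a joint would pass 70% of its speed; a pose out of reach is approached as far as the arm can. A call is refused whole if a number of a shift passes 0.0625 or a number of a turn 0.188, either way. A call with a gripper value outside its range is refused whole. The fingers move at their own pace and stop on an object; "grip_force" is the grip in N (left out, the last holds). Time passes only in rows, so rows that do not move let the fingers close. It gives the time, the measured TCP pose, the force, the opening and the grip force at its end, in the units of the state.
- robot.observe(): the state, without advancing time (a new reading comes with each control period).
- robot.capture(name): name is "scene" or "top"; returns a dict with "img" (384x512x3 uint8, red, green, blue), "fx", "fy", "cx", "cy" (pixels), "xyz" and "rotation" of the camera in the world. Camera axes: x right, y down, z forward; pixel columns grow to the right and rows downward; lengths in m; the calibration is good to about 2 mm. A picture is of the moment at which its call begins. There is no depth.
- robot.job_done(): hands the job in; it is judged then, once.
The state is a dict: "clock": time; "q": joint angles; "qd": joint speeds; "joint_torque": joint torques, N m; "tool_pos": TCP position; "ee_rot": TCP orientation; "contact_force": force on the tool from outside, world axes, zero at the start; "wrist_torque": the same for the moment, N m; "finger_gap": finger opening in m; "gripper_force": force on a finger pad.
Only numpy, scipy, OpenCV 4.12 (cv2) and the standard library are available. Lean on these libraries where they do the work, as an engineer would, in place of code of your own. Each camera call takes 0.05 s, during which the arm holds its last target. There are 200 camera calls.

### The job

Turn the bracket tree until its bare arm stands over the white pointer on its base (on the robot side), then lift the red lockout saddle off the blue-handled changeover switch and hang it astride that arm. After that push the blue lever from the near (red) side to upright, centre off, leave it still there for two seconds, and then push it fully over to the far (green) side. Finish with the saddle still hanging there, and leave the orange lever and the things lying on the bench alone; do not drop the saddle.

Things in the scene. Friction and masses are not known exactly. Their poses are not given: they have to be found in the camera images.
- feed_box: Fixed black switch box with blue top plate, 200 (x) x 100 (y) x 70 mm high; origin at the centre of its underside on the bench. Its -x end is the near end with red dots, its +x end has green dots. A blue-handled lever on a cross pivot (along y), 60 mm above the origin, swings in the box's x-z plane.
- feed_lug (a point): Centre of the top of the steel lug fixed on feed_box: 18 (x) x 60 (y) mm, 30 mm above the box top, at x = +68 mm. The saddle stands astride it at the start and blocks the lever's throw to the far side.
- feed_lever (a joint): Angle of the blue-handled lever, rad: 0 = upright (centre off), -0.5 = stop at the near, red side (starts within 0.1 of it), +0.5 = stop at the far, green side. No detents and no spring: it stays where it is left; a sideways push of about 3 N near its top moves it.
- feed_tip (a point): Top end of the blue lever, on its axis, 110 mm from its pivot. The blue round handle is 22 mm in diameter and covers the last 72 mm below this point; the stem below is 12 mm.
- coil_box: A second fixed switch box, same sizes and axes as feed_box but with a grey top plate, orange-handled lever and no saddle. Its lever is to be left as it is.
- coil_tip (a point): Top end of the orange lever, 110 mm from its pivot (pivot 60 mm above the underside of coil_box); same shape as the blue one. It starts at any angle and must stay there.
- saddle: Loose red inverted U, about 0.18 kg, 48 (x) x 24 (y) mm: two legs 10 mm thick, 60 mm long, gap of 28 mm between them along x; on top a 10 mm bridge and on it a grip tab 40 (x) x 12 (y) x 36 mm high. Origin: centre of the underside of the feet, 106 mm below the tab's top; z up. Starts on top of feed_box astride its lug, axes nearly those of feed_box.
- saddle_in (a point): Point of the saddle on the underside of its bridge, midway between the legs, 60 mm above the feet: rests on the arm when hung.
- tree: Fixed base of the bracket tree: steel disc 130 mm in diameter, 14 mm thick, with an upright post; origin at the centre of its underside, on the vertical axis the tree turns about. A white painted pointer on the disc marks its front, in its -x direction (towards the robot).
- tree_pointer (a point): Outer end of the white pointer on the disc, 60 mm from the axis.
- tree_rotor (a joint): Angle of the tree's rotor, rad, growing counter-clockwise seen from above: at 0 and at 2 pi (6.283) the bare arm stands over the pointer. Stops at -0.6 and 6.9; starts between 0.9 and 5.4. Turns with slight friction (about 0.12 N m) and stays where it is left.
- tree_hub (a point): Hub centre on the axis, 153 mm above the bench; hub 34 mm wide, 170 mm high. Four level steel arms 90 degrees apart, 14 mm thick, centreline at this height, reach 120 mm from the axis and end in a 22 mm black ball. Three carry fixed tags (yellow, green, grey) like the saddle, 75 mm from the axis, from 100 to 192 mm above the bench; one is bare.
- bare_arm (a point): Hanging spot: point on top of the bare arm's bar, 75 mm from the tree's axis, 160 mm above the bench; its -x axis points outwards along the arm.
- cleaner: Bystander: upright spray can with yellow label, 62 mm in diameter, 160 mm high; origin at the centre of its underside. To be left alone.
- multimeter: Bystander: yellow multimeter, 150 x 75 x 40 mm, lying flat; origin at the centre of its underside. To be left alone.
- coil_pack: Bystander: black ignition coil pack, 95 x 42 x 41 mm; origin at the centre of its underside. To be left alone.
- module: Bystander: aluminium control module, 120 x 75 x 22 mm, lying flat; origin at the centre of its underside. To be left alone.
- driver: Bystander: screwdriver with orange handle, 150 mm long, lying flat; origin at the centre of its underside. To be left alone.
- mug: Bystander: blue mug, 80 mm in diameter, 90 mm high; origin at the centre of its underside. To be left alone.
Not all that is in view belongs to the job. There is more than one size of the saddle; the job needs the smallest.

How it is judged:
By the outcome, as a careful person would: the job done as asked, in the order asked, and still so for the second after the job is handed in, with the robot touching nothing.
It also fails if it takes over 67 s, if anything falls off the work surface, if the arm or the gripper's body presses on something with over 40 N, if the wrist force passes 120 N, or if a joint passes its speed limit or range.

## Working session

There is one attempt and no reset: what is moved stays moved. The work goes in short steps, Python scripts to look and compute and a tool call to move; the robot and the scene stay as the last step left them, time stands still between calls to the robot, and variables do not carry over. Pictures are saved under pics/ and viewed, at most 10 in all, crops included, and the job is handed in when it is done.

Besides the shell and the picture viewer there is one more tool, called after "Request:" by a JSON object that holds its "method" and its "body". jog_arm: Moves the arm, as the interface text tells. Its arguments: {"type":"object","properties":{"increments":{"type":"array","items":{"type":"object","properties":{"x":{"type":"number"},"y":{"type":"number"},"z":{"type":"number"},"wx":{"type":"number"},"wy":{"type":"number"},"wz":{"type":"number"},"gripper":{"type":"number"}}}},"grip_force":{"type":"number"}},"required":["increments"]}

```bash
mkdir -p pics; ls
cat > h.py <<'E'
import numpy as np, cv2
from cell import robot
def cap(n,f=None):
    c=robot.capture(n)
    if f: cv2.imwrite('pics/'+f,cv2.cvtColor(c['img'],cv2.COLOR_RGB2BGR))
    c['R']=np.array(c['rotation']); c['t']=np.array(c['xyz'])
    if c['R'].shape!=(3,3):
        from scipy.spatial.transform import Rotation as S
        c['R']=S.from_euler('xyz',c['R'],degrees=True).as_matrix()
    return c
def ray(c,u,v):
    d=c['R']@np.array([(u-c['cx'])/c['fx'],(v-c['cy'])/c['fy'],1]); return d
def atz(c,u,v,z):
    d=ray(c,u,v); return c['t']+d*(z-c['t'][2])/d[2]
def proj(c,p):
    q=c['R'].T@(np.array(p)-c['t']); return np.array([c['fx']*q[0]/q[2]+c['cx'],c['fy']*q[1]/q[2]+c['cy']])
E
python3 - <<'E'
from h import *
a=cap('scene');b=cap('top')
for c in(a,b):print(c['xyz'],c['rotation'],c['fx'],c['cx'],c['cy'])
im=cv2.resize(np.vstack([a['img']]),(800,600));cv2.imwrite('pics/s0.png',im[:,:,::-1])
im=cv2.resize(b['img'],(800,600));cv2.imwrite('pics/t0.png',im[:,:,::-1])
print(robot.observe())
E
```

```text
pics
[ 1.6394733  -0.13814912  0.87889787] [-123.0577244     0.58016323   78.46575523] 470.98665004754696 257.528745668163 187.726432540191
[0.43392201 0.09891542 1.45800137] [-175.35926557   -0.19724991  -89.55653916] 480.31361531519184 257.2312751437974 192.04733514076963
{'clock': 0.1, 'q': array([-7.08223004e+01,  2.05953757e+01,  8.65906865e+01, -6.66510285e-04,
        7.29068782e+01, -6.59563836e+00]), 'qd': array([-0.05879895, -0.08180259, -0.10792285,  0.00278885,  0.01115159,
        0.00508533]), 'joint_torque': array([ 4.83398708e-04, -5.28653169e+01, -2.79350102e+01, -1.81391247e-04,
        5.03054369e-03, -2.30067604e-05]), 'tool_pos': array([ 0.26068986, -0.53980843,  0.25553524]), 'ee_rot': array([-1.79907601e+02, -1.00427484e-02,  2.57735263e+01]), 'contact_force': array([-0.33093696, -0.32522596,  0.94699645]), 'wrist_torque': array([-0.04969662, -0.02958076,  0.02126187]), 'gripper_force': 0.0, 'finger_gap': 0.0855000982046147}
```

View pics/s0.png

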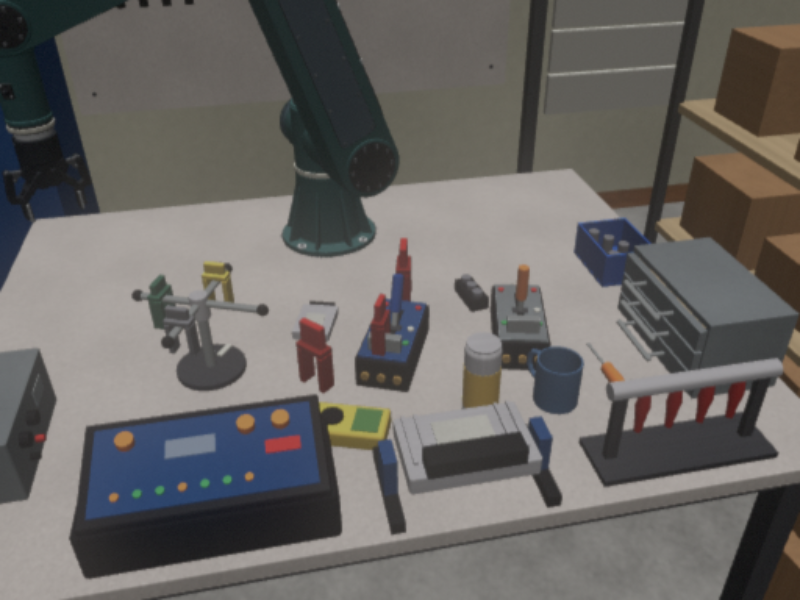

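View pics/t0.png

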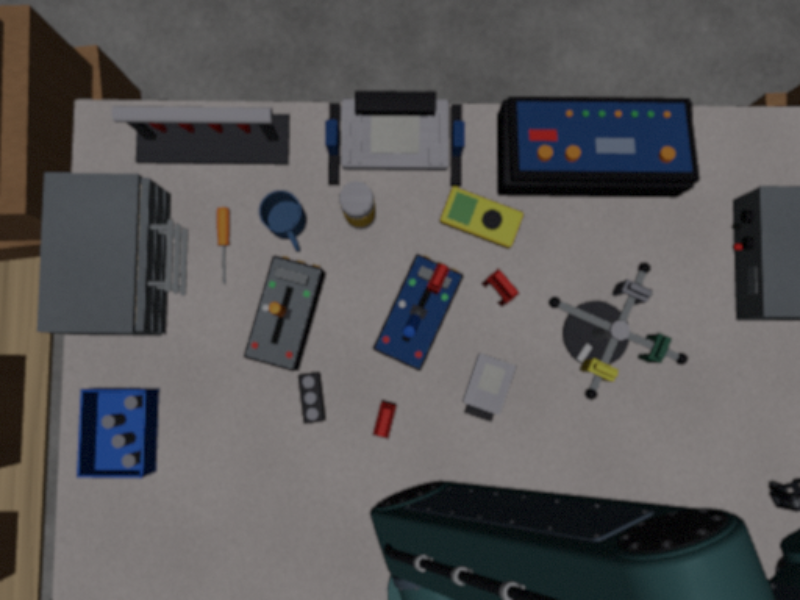

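The camera views show three red saddle-like pieces in the top picture:
- (438,277), standing on the blue box's lug.
- (500,287), on the bench between the box and the tree. It looks larger.
- (385,418), on the bench nearer the robot.

The one on the blue box's lug fits the description. The tree's hub is at about (620,330). Its bare arm points to (555,302), and the white pointer is at (585,352). I'll enlarge these areas to confirm.

Run:
```python
from h import *
a=cap('scene');b=cap('top')
def crop(c,x,y,w,h,s,f):
    im=cv2.resize(c['img'][y:y+h,x:x+w],None,fx=s,fy=s,interpolation=cv2.INTER_CUBIC)
    cv2.imwrite('pics/'+f,im[:,:,::-1])
crop(b,232,156,220,130,3.6,'t1.png')
crop(a,80,145,200,110,4,'s1.png')
```

```text
(no output)
```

View pics/t1.png

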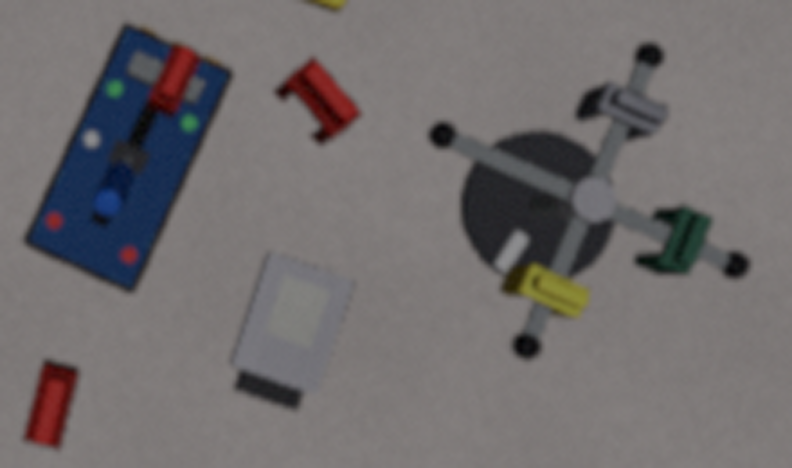

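View pics/s1.png

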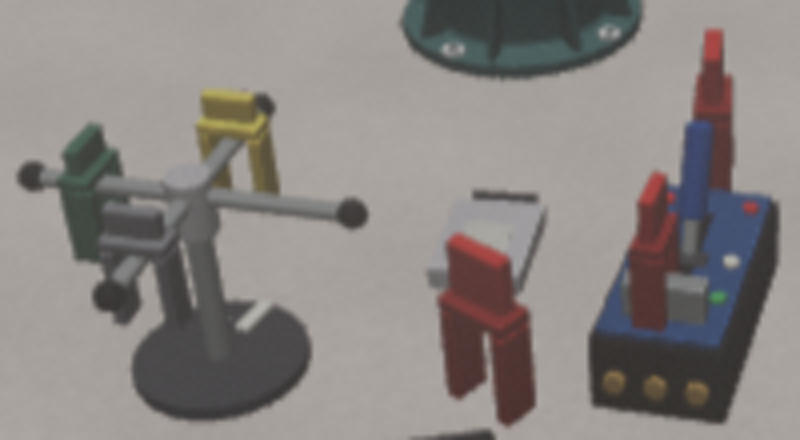

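```bash
cat > fit.py <<'E'
from h import *
from scipy.optimize import least_squares, minimize
a=cap('scene');b=cap('top')
T=lambda u,v:(u/3.6+232-.4,v/3.6+156-.4)
S=lambda u,v:(u/4+80-.4,v/4+145-.4)
def rt(p,yaw,q):
    c,s=np.cos(yaw),np.sin(yaw); return np.array([p[0]+c*q[0]-s*q[1],p[1]+s*q[0]+c*q[1],q[2]])
def fit(obs,x0):
    f=lambda x:np.concatenate([proj(c,rt(x[:2],x[2],q))-uv for c,uv,q in obs])
    r=least_squares(f,x0,loss='soft_l1'); print(r.x.round(4),np.degrees(r.x[2]).round(1),r.fun.reshape(-1,2).round(1).tolist()); return r.x
X,Y,Z=.1,.05,.07
g=atz(b,*T(130,157),.07); print(g)
box=fit([(b,T(126,25),(X,Y,Z)),(b,T(232,72),(X,-Y,Z)),(b,T(132,291),(-X,-Y,Z)),(b,T(26,240),(-X,Y,Z)),
 (a,S(778,197),(-X,Y,Z)),(a,S(592,333),(X,-Y,Z)),(a,S(727,348),(X,Y,Z))],[g[0],g[1],-.4])
g=atz(b,*T(590,199),.153)
k=lambda i:(.12*np.cos(i*np.pi/2),.12*np.sin(i*np.pi/2),.153)
t=[(443,134),(526,345),(736,265),(649,54)]; s=[(352,213),(263,106),(32,176),(108,296)]
tree=fit([(b,T(*t[i]),k(i)) for i in range(4)]+[(a,S(*s[i]),k(i)) for i in range(4)],[g[0],g[1],1.2])
for c,p in((b,T(505,265)),(a,S(270,303))):
    d=atz(c,*p,.015)[:2]-tree[:2]; print('ptr',d,np.hypot(*d),np.degrees(np.arctan2(d[1],d[0])))
for an in (-.5,-.45,-.4):
    p=rt(box[:2],box[2],(.11*np.sin(an),0,.06+.11*np.cos(an))); print(an,p,((proj(b,p)-[232,156])*3.6),(proj(a,p)-[80,145])*4)
# saddle silhouette
def boxv(cx,cy,z0,z1,dx,dy): return [(cx+i*dx/2,cy+j*dy/2,z) for i in(-1,1) for j in(-1,1) for z in(z0,z1)]
parts=[boxv(-.019,0,0,.06,.01,.024),boxv(.019,0,0,.06,.01,.024),boxv(0,0,.06,.07,.048,.024),boxv(0,0,.07,.106,.04,.012)]
def sil(c,x,zb):
    m=np.zeros((384*4,512*4),np.uint8)
    for P in parts:
        uv=np.array([proj(c,rt(x[:2],x[2],(q[0],q[1],q[2]+zb))) for q in P])
        cv2.fillConvexPoly(m,cv2.convexHull(((uv+.5)*4).round().astype(np.int32)),255)
    return cv2.resize(m,(512,384),interpolation=cv2.INTER_AREA)/255.
def red(c):
    i=c['img'].astype(float); return np.clip((i[...,0]-np.maximum(i[...,1],i[...,2])-15)/50,0,1)
def saddle(x0,zb):
    M=[]
    for c in(a,b):
        roi=cv2.dilate((sil(c,x0,zb)>.1).astype(np.uint8),np.ones((9,9))); M.append((c,red(c)*roi))
    f=lambda x:sum(((sil(c,x,zb)-m)**2).sum() for c,m in M)
    best=min((minimize(f,np.array(x0)+d,method='Nelder-Mead',options=dict(initial_simplex=np.array(x0)+d+np.array([[0,0,0],[.006,0,0],[0,.006,0],[0,0,.1]]))) for d in([0,0,0],[.004,-.004,.05],[-.004,.004,-.05])),key=lambda r:r.fun)
    return best.x,best.fun,f(x0)
if __name__=='__main__':
    l=rt(box[:2],box[2],(.068,0,.1)); print('lug',l); x,f1,f0=saddle([l[0],l[1],box[2]],.07); print('saddle',x,np.degrees(x[2]),f1,f0, rt((0,0),-box[2],(x[0]-box[0],x[1]-box[1],0)))
E
python3 fit.py
```

```text
[0.52605483 0.06449909 0.07      ]
[ 0.5282  0.0644 -0.4213] -24.1 [[-0.2, -2.3], [1.6, -1.2], [0.9, 0.8], [-1.2, 0.5], [1.2, -1.5], [-0.9, -0.8], [0.3, 0.1]]
[ 0.4922 -0.2817  1.154 ] 66.1 [[0.5, -0.3], [0.6, -0.3], [0.3, -0.4], [0.9, 0.1], [0.6, -0.3], [-0.1, -0.1], [1.0, -0.5], [0.8, -0.7]]
ptr [-0.05014835  0.03201434] 0.059496009402190304 147.44614163307355
ptr [-0.04882767  0.03480656] 0.05996364184150101 144.51701975853265
-0.5 [0.4800815  0.0859812  0.15653408] [102.54277119 208.71255578] [703.43620735 118.3484481 ]
-0.45 [0.48454439 0.08398105 0.15904918] [105.28228295 202.67121562] [701.91657848 118.83357548]
-0.4 [0.48911641 0.08193199 0.16131671] [108.09264207 196.47896455] [700.35296454 119.69624252]
lug [0.5902592  0.03660254 0.1       ]
saddle [ 0.58351448  0.02966908 -0.19667921] -11.268888553415977 206.17468973471745 387.61926336024607 [ 0.06468077 -0.00908552  0.        ]
```

```bash
cat > f2.py <<'E'
import fit; from fit import *
def red(c):
    i=c['img'].astype(float); return np.clip(((i[...,0]/(i.sum(2)+1))-.40)/.12,0,1)
fit.red=red
for c in(a,b):
    p=proj(c,[tree[0]-.033,tree[1]+.022,.014]).astype(int)
    h=8; w=c['img'][p[1]-h:p[1]+h,p[0]-h:p[0]+h].astype(float).mean(2)
    thr=max(140,0); hi=np.percentile(w,97); lo=np.percentile(w,20)
    m=(w>(hi*.75+lo*.25)); n,L,st,ce=cv2.connectedComponentsWithStats(m.astype(np.uint8))
    k=1+np.argmax(st[1:,4]); v,u=np.nonzero(L==k)
    P=np.array([atz(c,x+p[0]-h,y+p[1]-h,.015)[:2] for x,y in zip(u,v)])-tree[:2]
    g=P.mean(0); e=np.linalg.svd(P-g)[2][0]; print('ptr',len(P),hi,lo,g,np.degrees(np.arctan2(g[1],g[0])),np.degrees(np.arctan2(e[1],e[0])))
l=rt(box[:2],box[2],(.068,0,.1))
x,f1,f0=saddle([l[0],l[1],box[2]],.07); print(x,np.degrees(x[2]),f1,f0)
out=[]
for c in(a,b):
    p=proj(c,[l[0],l[1],.12]).astype(int); s=slice(p[1]-25,p[1]+25),slice(p[0]-25,p[0]+25)
    im=c['img'].copy(); mm=(sil(c,x,.07)>.5).astype(np.uint8)
    A=cv2.resize(im[s],(400,300),interpolation=cv2.INTER_CUBIC); M=cv2.resize(mm[s],(400,300))
    B=A.copy(); cv2.drawContours(B,cv2.findContours(M,0,1)[0],-1,(0,255,0),1); out.append(np.hstack([A,B]))
cv2.imwrite('pics/sad.png',np.vstack(out)[:,:,::-1])
E
python3 f2.py|tail -4
```

```text
-0.4 [0.48911641 0.08193199 0.16131671] [108.09264207 196.47896455] [700.35296454 119.69624252]
ptr 79 170.0 74.66666666666667 [-0.0582286   0.02260624] 158.78217068968993 13.366937916660774
ptr 38 137.33333333333334 37.333333333333336 [-0.0391622   0.02677843] 145.63635787971467 145.82958614187626
[ 0.58351448  0.02966908 -0.19667921] -11.268888553415977 206.08144267589387 387.66813394848134
```

View pics/sad.png

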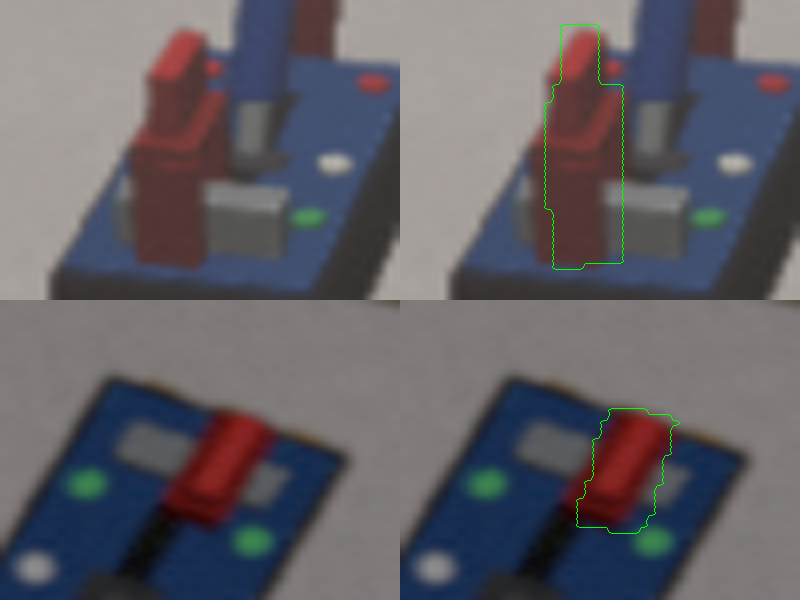

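```bash
cat > f3.py <<'E'
from fit import *
l=rt(box[:2],box[2],(.068,0,.1))
def P(c,u,v):
    p=proj(c,[l[0],l[1],.12]).astype(int); return (p[0]-25+u/8-.45,p[1]-25+v/6-.45)
ob=[(a,(137,262),(.024,-.012,.07)),(a,(205,268),(.024,.012,.07)),(a,(150,75),(.02,-.006,.176)),(a,(175,82),(.02,.006,.176)),(a,(182,30),(-.02,-.006,.176)),(a,(205,38),(-.02,.006,.176)),
(b,(165,200),(-.024,.012,.07)),(b,(213,222),(-.024,-.012,.07)),(b,(226,110),(.02,.006,.176)),(b,(272,130),(.02,-.006,.176))]
x=fit([(c,P(c,*u),q) for c,u,q in ob],[l[0],l[1],-.42]); print('rel',rt((0,0),-box[2],(x[0]-box[0],x[1]-box[1],0)))
E
python3 f3.py|tail -2
```

```text
[ 0.5874  0.0299 -0.4674] -26.8 [[0.1, 0.4], [-0.2, 0.7], [-0.3, -0.4], [0.9, -0.9], [-0.0, -0.8], [1.3, -1.5], [-0.9, 0.8], [0.5, 0.9], [2.3, -1.5], [0.5, -2.8]]
rel [ 0.06809621 -0.0072538   0.        ]
```

```bash
cat > plan.py <<'E'
from h import *
from scipy.spatial.transform import Rotation as Ro
import json
# wps: (x,y,z,yawdeg,nrows) ; simulates rounded rows so that the rounding does not pile up
def plan(wps,g=None,start=None):
    o=robot.observe(); p=np.array(o['tool_pos']); R=Ro.from_euler('xyz',o['ee_rot'],degrees=True)
    rows=[]; q=p.copy(); Q=R; p0=p.copy(); y0=R.as_euler('xyz',degrees=True)[2]
    for w in wps:
        p1=np.array(w[:3]); dy=(w[3]-y0+180)%360-180; n=w[4]
        for i in range(1,n+1):
            t=p0+(p1-p0)*i/n; Rt=Ro.from_euler('xyz',[180,0,y0+dy*i/n],degrees=True)
            s=(Q.inv().apply(t-q)).round(3); r=(Q.inv()*Rt).as_rotvec().round(3)
            q=q+Q.apply(s); Q=Q*Ro.from_rotvec(r)
            d={k:float(v) for k,v in zip(('x','y','z','wx','wy','wz'),[*s,*r]) if v}
            rows.append(d)
        p0=p1;y0=y0+dy
    for k in range(0,len(rows),12): print(json.dumps(rows[k:k+12]).replace('"',"'").replace(' ',''))
    print('max',max(abs(v) for r in rows for v in r.values()))
E
python3 - <<'E'
from plan import *
plan([(.531,-.195,.230,66.1,12),(.531,-.195,.166,66.1,3)])
E
```

```text
[{'x':0.033,'y':-0.016,'z':0.002,'wz':-0.059},{'x':0.033,'y':-0.014,'z':0.002,'wz':-0.058},{'x':0.035,'y':-0.012,'z':0.003,'wz':-0.059},{'x':0.035,'y':-0.011,'z':0.002,'wz':-0.059},{'x':0.036,'y':-0.008,'z':0.002,'wz':-0.058},{'x':0.036,'y':-0.006,'z':0.002,'wz':-0.059},{'x':0.036,'y':-0.003,'z':0.002,'wz':-0.059},{'x':0.037,'y':-0.002,'z':0.003,'wz':-0.058},{'x':0.036,'z':0.002,'wz':-0.059},{'x':0.036,'y':0.003,'z':0.002,'wz':-0.059},{'x':0.037,'y':0.005,'z':0.002,'wz':-0.058},{'x':0.036,'y':0.006,'z':0.002,'wz':-0.059}]
[{'z':0.022},{'z':0.021},{'z':0.021}]
max 0.059
```

Request:
{"method": "jog_arm", "body": {"increments": [{"x": 0.033, "y": -0.016, "z": 0.002, "wz": -0.059, "gripper": 0.04}, {"x": 0.033, "y": -0.014, "z": 0.002, "wz": -0.058}, {"x": 0.035, "y": -0.012, "z": 0.003, "wz": -0.059}, {"x": 0.035, "y": -0.011, "z": 0.002, "wz": -0.059}, {"x": 0.036, "y": -0.008, "z": 0.002, "wz": -0.058}, {"x": 0.036, "y": -0.006, "z": 0.002, "wz": -0.059}, {"x": 0.036, "y": -0.003, "z": 0.002, "wz": -0.059}, {"x": 0.037, "y": -0.002, "z": 0.003, "wz": -0.058}, {"x": 0.036, "z": 0.002, "wz": -0.059}, {"x": 0.036, "y": 0.003, "z": 0.002, "wz": -0.059}, {"x": 0.037, "y": 0.005, "z": 0.002, "wz": -0.058}, {"x": 0.036, "y": 0.006, "z": 0.002, "wz": -0.059}]}}

```text
validation failed for argument at $.in...
```

Request:
{"method": "jog_arm", "body": {"increments": [{"gripper": 0.04}, {"z": 0.021}, {"z": 0.021}, {"z": 0.021}, {"gripper": 0.022}, {}, {}]}}

```text
validation failed for argument at $.in...
```

Request:
{"method": "jog_arm", "body": {"increments": [{"x": 0.033, "y": -0.016, "z": 0.002, "wx": 0, "wy": 0, "wz": -0.059, "gripper": 0.04}]}}

```text
clock: 0.62
tool_pos: [0.283, -0.5133, 0.2545]
ee_rot: [179.9, 0.0, 29.1]
contact_force: [-0.4, 0.4, -0.2]
finger_gap: 0.0698
gripper_force: 0.0
```

```bash
sed -i "s/ if v}/}; d['gripper']=g; d={k:(0 if v==0 else v) for k,v in d.items()}/; s/def plan(wps,g=None/def plan(wps,g/; s/.replace('\"',\"'\").replace(' ','')//" plan.py
python3 - <<'E'
from plan import *
plan([(.531,-.195,.230,66.1,11)],.04)
E
```

```text
[{"x": 0.034, "y": -0.014, "z": 0.002, "wx": 0.002, "wy": 0.001, "wz": -0.059, "gripper": 0.04}, {"x": 0.034, "y": -0.013, "z": 0.002, "wx": 0, "wy": 0, "wz": -0.058, "gripper": 0.04}, {"x": 0.036, "y": -0.01, "z": 0.003, "wx": 0, "wy": 0, "wz": -0.059, "gripper": 0.04}, {"x": 0.035, "y": -0.008, "z": 0.002, "wx": 0, "wy": 0, "wz": -0.059, "gripper": 0.04}, {"x": 0.036, "y": -0.006, "z": 0.002, "wx": 0, "wy": 0, "wz": -0.059, "gripper": 0.04}, {"x": 0.037, "y": -0.004, "z": 0.002, "wx": 0, "wy": 0, "wz": -0.058, "gripper": 0.04}, {"x": 0.037, "y": -0.002, "z": 0.003, "wx": 0, "wy": 0, "wz": -0.059, "gripper": 0.04}, {"x": 0.036, "y": 0, "z": 0.002, "wx": 0, "wy": 0, "wz": -0.059, "gripper": 0.04}, {"x": 0.037, "y": 0.003, "z": 0.002, "wx": 0, "wy": 0, "wz": -0.059, "gripper": 0.04}, {"x": 0.036, "y": 0.005, "z": 0.002, "wx": 0, "wy": 0, "wz": -0.058, "gripper": 0.04}, {"x": 0.036, "y": 0.006, "z": 0.002, "wx": 0, "wy": 0, "wz": -0.059, "gripper": 0.04}]
max 0.059
```

Request:
{"method": "jog_arm", "body": {"increments": [{"x": 0.034, "y": -0.014, "z": 0.002, "wx": 0.002, "wy": 0.001, "wz": -0.059, "gripper": 0.04}, {"x": 0.034, "y": -0.013, "z": 0.002, "wx": 0, "wy": 0, "wz": -0.058, "gripper": 0.04}, {"x": 0.036, "y": -0.01, "z": 0.003, "wx": 0, "wy": 0, "wz": -0.059, "gripper": 0.04}, {"x": 0.035, "y": -0.008, "z": 0.002, "wx": 0, "wy": 0, "wz": -0.059, "gripper": 0.04}, {"x": 0.036, "y": -0.006, "z": 0.002, "wx": 0, "wy": 0, "wz": -0.059, "gripper": 0.04}, {"x": 0.037, "y": -0.004, "z": 0.002, "wx": 0, "wy": 0, "wz": -0.058, "gripper": 0.04}, {"x": 0.037, "y": -0.002, "z": 0.003, "wx": 0, "wy": 0, "wz": -0.059, "gripper": 0.04}, {"x": 0.036, "y": 0, "z": 0.002, "wx": 0, "wy": 0, "wz": -0.059, "gripper": 0.04}, {"x": 0.037, "y": 0.003, "z": 0.002, "wx": 0, "wy": 0, "wz": -0.059, "gripper": 0.04}, {"x": 0.036, "y": 0.005, "z": 0.002, "wx": 0, "wy": 0, "wz": -0.058, "gripper": 0.04}, {"x": 0.036, "y": 0.006, "z": 0.002, "wx": 0, "wy": 0, "wz": -0.059, "gripper": 0.04}, {"x": 0, "y": 0, "z": 0, "wx": 0, "wy": 0, "wz": 0, "gripper": 0.04}]}}

```text
clock: 2.12
tool_pos: [0.5318, -0.1912, 0.2308]
ee_rot: [-179.9, -0.1, 66.3]
contact_force: [0.4, -0.6, -0.7]
finger_gap: 0.0398
gripper_force: 0.0
```

Request:
{"method": "jog_arm", "body": {"increments": [{"x": 0, "y": 0, "z": 0.022, "wx": 0, "wy": 0, "wz": 0, "gripper": 0.04}, {"x": 0, "y": 0, "z": 0.022, "wx": 0, "wy": 0, "wz": 0, "gripper": 0.04}, {"x": 0, "y": 0, "z": 0.021, "wx": 0, "wy": 0, "wz": 0, "gripper": 0.04}, {"x": 0, "y": 0, "z": 0, "wx": 0, "wy": 0, "wz": 0, "gripper": 0.018}, {"x": 0, "y": 0, "z": 0, "wx": 0, "wy": 0, "wz": 0, "gripper": 0.018}, {"x": 0, "y": 0, "z": 0, "wx": 0, "wy": 0, "wz": 0, "gripper": 0.018}], "grip_force": 20}}

```text
clock: 2.88
tool_pos: [0.5313, -0.1934, 0.167]
ee_rot: [180.0, -0.1, 66.1]
contact_force: [0.9, -0.3, -0.1]
finger_gap: 0.0179
gripper_force: 0.0
```

Run:
```python
from plan import *
o=robot.observe(); p=np.array(o['tool_pos']); c=np.array([.4922,-.2817]); d=p[:2]-c
r=np.hypot(*d); th=np.degrees(np.arctan2(d[1],d[0])); print(o['finger_gap'],o['contact_force'],o['ee_rot'],r,th)
plan([(*(c+.097*np.array([np.cos(np.radians(t)),np.sin(np.radians(t))])),.166,t,1) for t in np.linspace(th,146,18)[1:]],.018)
```

```text
0.01788979941765242 [ 0.91277998 -0.25028189 -0.09203316] [ 1.79954515e+02 -1.06642329e-01  6.61450149e+01] 0.0965655991576782 66.11459293980924
[{"x": 0, "y": -0.008, "z": 0.001, "wx": 0.001, "wy": -0.002, "wz": -0.081, "gripper": 0.018}, {"x": 0, "y": -0.008, "z": 0, "wx": 0, "wy": 0, "wz": -0.083, "gripper": 0.018}, {"x": -0.001, "y": -0.008, "z": 0, "wx": 0, "wy": 0, "wz": -0.082, "gripper": 0.018}, {"x": 0, "y": -0.008, "z": 0, "wx": 0, "wy": 0, "wz": -0.082, "gripper": 0.018}, {"x": 0, "y": -0.008, "z": 0, "wx": 0, "wy": 0, "wz": -0.082, "gripper": 0.018}, {"x": -0.001, "y": -0.008, "z": 0, "wx": 0, "wy": 0, "wz": -0.082, "gripper": 0.018}, {"x": 0, "y": -0.008, "z": 0, "wx": 0, "wy": 0, "wz": -0.082, "gripper": 0.018}, {"x": 0, "y": -0.008, "z": 0, "wx": 0, "wy": 0, "wz": -0.082, "gripper": 0.018}, {"x": -0.001, "y": -0.007, "z": 0, "wx": 0, "wy": 0, "wz": -0.082, "gripper": 0.018}, {"x": 0, "y": -0.008, "z": 0, "wx": 0, "wy": 0, "wz": -0.082, "gripper": 0.018}, {"x": 0, "y": -0.008, "z": 0, "wx": 0, "wy": 0, "wz": -0.082, "gripper": 0.018}, {"x": -0.001, "y": -0.008, "z": 0, "wx": 0, "wy": 0, "wz": -0.082, "gripper": 0.018}]
[{"x": 0, "y": -0.008, "z": 0, "wx": 0, "wy": 0, "wz": -0.082, "gripper": 0.018}, {"x": 0, "y": -0.008, "z": 0, "wx": 0, "wy": 0, "wz": -0.082, "gripper": 0.018}, {"x": 0, "y": -0.008, "z": 0, "wx": 0, "wy": 0, "wz": -0.082, "gripper": 0.018}, {"x": -0.001, "y": -0.008, "z": 0, "wx": 0, "wy": 0, "wz": -0.082, "gripper": 0.018}, {"x": 0, "y": -0.008, "z": 0, "wx": 0, "wy": 0, "wz": -0.082, "gripper": 0.018}]
max 0.083
```

Request:
{"method": "jog_arm", "body": {"increments": [{"x": 0, "y": -0.008, "z": 0.001, "wx": 0, "wy": 0, "wz": -0.081, "gripper": 0.018}, {"x": 0, "y": -0.008, "z": 0, "wx": 0, "wy": 0, "wz": -0.083, "gripper": 0.018}, {"x": -0.001, "y": -0.008, "z": 0, "wx": 0, "wy": 0, "wz": -0.082, "gripper": 0.018}, {"x": 0, "y": -0.008, "z": 0, "wx": 0, "wy": 0, "wz": -0.082, "gripper": 0.018}, {"x": 0, "y": -0.008, "z": 0, "wx": 0, "wy": 0, "wz": -0.082, "gripper": 0.018}, {"x": -0.001, "y": -0.008, "z": 0, "wx": 0, "wy": 0, "wz": -0.082, "gripper": 0.018}, {"x": 0, "y": -0.008, "z": 0, "wx": 0, "wy": 0, "wz": -0.082, "gripper": 0.018}, {"x": 0, "y": -0.008, "z": 0, "wx": 0, "wy": 0, "wz": -0.082, "gripper": 0.018}, {"x": -0.001, "y": -0.007, "z": 0, "wx": 0, "wy": 0, "wz": -0.082, "gripper": 0.018}, {"x": 0, "y": -0.008, "z": 0, "wx": 0, "wy": 0, "wz": -0.082, "gripper": 0.018}, {"x": 0, "y": -0.008, "z": 0, "wx": 0, "wy": 0, "wz": -0.082, "gripper": 0.018}, {"x": -0.001, "y": -0.008, "z": 0, "wx": 0, "wy": 0, "wz": -0.082, "gripper": 0.018}]}}

```text
clock: 4.38
tool_pos: [0.4405, -0.1998, 0.1659]
ee_rot: [179.9, -0.0, 122.7]
contact_force: [1.2, 1.3, 0.6]
finger_gap: 0.018
gripper_force: 0.7
```

Run:
```python
from plan import *
o=robot.observe(); p=np.array(o['tool_pos']); c=np.array([.4922,-.2817]); d=p[:2]-c
r=np.hypot(*d); th=np.degrees(np.arctan2(d[1],d[0])); print(o['finger_gap'],o['contact_force'],o['ee_rot'],r,th)
```

```text
0.018003259782482798 [1.18968588 1.28645215 0.5862087 ] [ 1.79858928e+02 -3.00965155e-02  1.22692472e+02] 0.09681845508081226 122.25990703007746
```

Request:
{"method": "jog_arm", "body": {"increments": [{"x": 0, "y": -0.008, "z": 0, "wx": 0, "wy": 0, "wz": -0.082, "gripper": 0.018}, {"x": 0, "y": -0.008, "z": 0, "wx": 0, "wy": 0, "wz": -0.082, "gripper": 0.018}, {"x": 0, "y": -0.008, "z": 0, "wx": 0, "wy": 0, "wz": -0.082, "gripper": 0.018}, {"x": -0.001, "y": -0.008, "z": 0, "wx": 0, "wy": 0, "wz": -0.082, "gripper": 0.018}, {"x": 0, "y": -0.008, "z": 0, "wx": 0, "wy": 0, "wz": -0.082, "gripper": 0.018}, {"x": 0, "y": 0, "z": 0, "wx": 0, "wy": 0, "wz": 0, "gripper": 0.018}, {"x": 0, "y": 0, "z": 0, "wx": 0, "wy": 0, "wz": 0, "gripper": 0.012}, {"x": 0, "y": 0, "z": 0, "wx": 0, "wy": 0, "wz": 0, "gripper": 0.012}, {"x": 0, "y": 0, "z": 0, "wx": 0, "wy": 0, "wz": 0, "gripper": 0.012}]}}

```text
clock: 5.5
tool_pos: [0.4115, -0.2272, 0.1655]
ee_rot: [179.9, -0.0, 146.0]
contact_force: [-2.0, -0.3, 5.5]
finger_gap: 0.0134
gripper_force: 19.7
```

Run:
```python
from plan import *
o=robot.observe(); p=np.array(o['tool_pos']); c=np.array([.4922,-.2817]); d=p[:2]-c
r=np.hypot(*d); th=np.degrees(np.arctan2(d[1],d[0])); print(o['finger_gap'],o['contact_force'],o['ee_rot'],r,th)
```

```text
0.013412754453751332 [-1.97157206 -0.28934932  5.51913745] [ 1.79934632e+02 -1.84107167e-02  1.45995830e+02] 0.09735421494087414 145.95401148620283
```

Gripped and centred at 146°. Next I open, rise, and go above the saddle (yaw 155).

Run:
```python
from plan import *
plan([(.4115,-.2272,.1655,146,2),(.4115,-.2272,.250,146,2),(.5874,.0299,.250,154,8)],.06)
```

```text
[{"x": 0, "y": 0, "z": 0, "wx": 0.001, "wy": 0, "wz": 0, "gripper": 0.06}, {"x": 0, "y": 0, "z": 0, "wx": 0, "wy": 0, "wz": 0, "gripper": 0.06}, {"x": 0, "y": 0, "z": -0.042, "wx": 0, "wy": 0, "wz": 0, "gripper": 0.06}, {"x": 0, "y": 0, "z": -0.042, "wx": 0, "wy": 0, "wz": 0, "gripper": 0.06}, {"x": 0, "y": 0.039, "z": 0, "wx": 0, "wy": 0, "wz": -0.018, "gripper": 0.06}, {"x": -0.001, "y": 0.039, "z": 0, "wx": 0, "wy": 0, "wz": -0.017, "gripper": 0.06}, {"x": -0.002, "y": 0.039, "z": 0, "wx": 0, "wy": 0, "wz": -0.017, "gripper": 0.06}, {"x": -0.002, "y": 0.039, "z": 0, "wx": 0, "wy": 0, "wz": -0.018, "gripper": 0.06}, {"x": -0.003, "y": 0.038, "z": 0, "wx": 0, "wy": 0, "wz": -0.017, "gripper": 0.06}, {"x": -0.004, "y": 0.039, "z": 0, "wx": 0, "wy": 0, "wz": -0.018, "gripper": 0.06}, {"x": -0.004, "y": 0.039, "z": 0, "wx": 0, "wy": 0, "wz": -0.017, "gripper": 0.06}, {"x": -0.005, "y": 0.039, "z": 0, "wx": 0, "wy": 0, "wz": -0.018, "gripper": 0.06}]
max 0.06
```

Request:
{"method": "jog_arm", "body": {"increments": [{"x": 0, "y": 0, "z": 0, "wx": 0, "wy": 0, "wz": 0, "gripper": 0.06}, {"x": 0, "y": 0, "z": 0, "wx": 0, "wy": 0, "wz": 0, "gripper": 0.06}, {"x": 0, "y": 0, "z": -0.042, "wx": 0, "wy": 0, "wz": 0, "gripper": 0.06}, {"x": 0, "y": 0, "z": -0.042, "wx": 0, "wy": 0, "wz": 0, "gripper": 0.06}, {"x": 0, "y": 0.039, "z": 0, "wx": 0, "wy": 0, "wz": -0.018, "gripper": 0.06}, {"x": -0.001, "y": 0.039, "z": 0, "wx": 0, "wy": 0, "wz": -0.017, "gripper": 0.06}, {"x": -0.002, "y": 0.039, "z": 0, "wx": 0, "wy": 0, "wz": -0.017, "gripper": 0.06}, {"x": -0.002, "y": 0.039, "z": 0, "wx": 0, "wy": 0, "wz": -0.018, "gripper": 0.06}, {"x": -0.003, "y": 0.038, "z": 0, "wx": 0, "wy": 0, "wz": -0.017, "gripper": 0.06}, {"x": -0.004, "y": 0.039, "z": 0, "wx": 0, "wy": 0, "wz": -0.018, "gripper": 0.06}, {"x": -0.004, "y": 0.039, "z": 0, "wx": 0, "wy": 0, "wz": -0.017, "gripper": 0.06}, {"x": -0.005, "y": 0.039, "z": 0, "wx": 0, "wy": 0, "wz": -0.018, "gripper": 0.06}]}}

```text
clock: 7.0
tool_pos: [0.5875, 0.0319, 0.2491]
ee_rot: [179.9, -0.1, 154.1]
contact_force: [0.1, -0.1, -1.0]
finger_gap: 0.0601
gripper_force: 0.0
```

Run:
```python
from plan import *
a=cap('scene');b=cap('top')
A=cv2.resize(a['img'][125:260,75:290],(800,502),interpolation=cv2.INTER_CUBIC)
cv2.imwrite('pics/a2.png',A[:,:,::-1])
o=robot.observe();print(o['tool_pos'],o['ee_rot'])
plan([(.5874,.0299,.225,154,1),(.5874,.0299,.171,154,3)],.06)
```

```text
[0.58899099 0.03364368 0.24908655] [ 1.79779336e+02 -3.54204207e-02  1.54224775e+02]
[{"x": 0, "y": -0.004, "z": 0.024, "wx": 0.004, "wy": -0.001, "wz": 0.004, "gripper": 0.06}, {"x": 0, "y": 0, "z": 0.018, "wx": 0, "wy": 0, "wz": 0, "gripper": 0.06}, {"x": 0, "y": 0, "z": 0.018, "wx": 0, "wy": 0, "wz": 0, "gripper": 0.06}, {"x": 0, "y": 0, "z": 0.018, "wx": 0, "wy": 0, "wz": 0, "gripper": 0.06}]
max 0.06
```

View pics/a2.png

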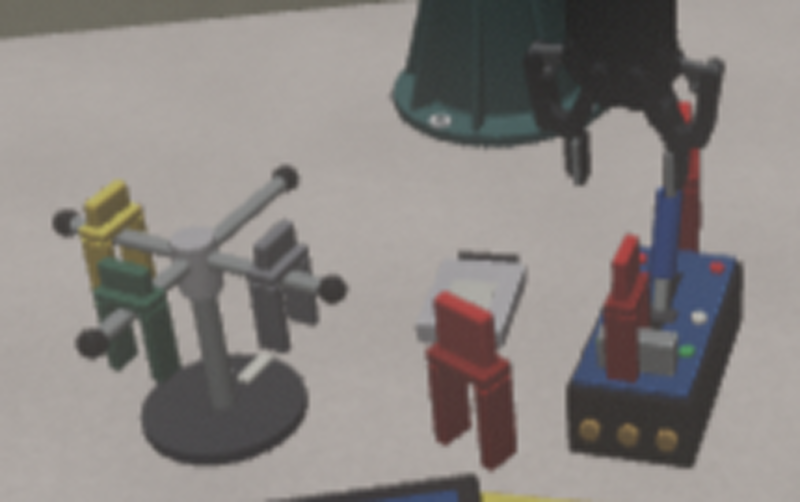

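The bare arm, ball at (286,178), now lines up with the pointer at (256,366). The fingers at (577,165) and (672,170) straddle the saddle tab at (625,250). I'll go down and grip.

Request:
{"method": "jog_arm", "body": {"increments": [{"x": 0, "y": -0.001, "z": 0.024, "wx": 0, "wy": 0, "wz": 0, "gripper": 0.06}, {"x": 0, "y": 0, "z": 0.018, "wx": 0, "wy": 0, "wz": 0, "gripper": 0.06}, {"x": 0, "y": 0, "z": 0.018, "wx": 0, "wy": 0, "wz": 0, "gripper": 0.06}, {"x": 0, "y": 0, "z": 0.018, "wx": 0, "wy": 0, "wz": 0, "gripper": 0.06}, {"x": 0, "y": 0, "z": 0, "wx": 0, "wy": 0, "wz": 0, "gripper": 0.06}, {"x": 0, "y": 0, "z": 0, "wx": 0, "wy": 0, "wz": 0, "gripper": 0.008}, {"x": 0, "y": 0, "z": 0, "wx": 0, "wy": 0, "wz": 0, "gripper": 0.008}, {"x": 0, "y": 0, "z": 0, "wx": 0, "wy": 0, "wz": 0, "gripper": 0.008}, {"x": 0, "y": 0, "z": 0, "wx": 0, "wy": 0, "wz": 0, "gripper": 0.008}, {"x": 0, "y": 0, "z": 0, "wx": 0, "wy": 0, "wz": 0, "gripper": 0.008}], "grip_force": 50}}

```text
clock: 8.35
tool_pos: [0.5872, 0.0297, 0.1722]
ee_rot: [179.9, 0.0, 154.1]
contact_force: [-0.4, -0.6, 6.2]
finger_gap: 0.0113
gripper_force: 50.4
```

Run:
```python
from plan import *
plan([(.5872,.0297,.300,154.1,4),(.43,-.2398,.300,56,14)],.008)
```

```text
[{"x": 0, "y": 0, "z": -0.032, "wx": 0.002, "wy": 0, "wz": 0, "gripper": 0.008}, {"x": 0, "y": 0, "z": -0.032, "wx": 0, "wy": 0, "wz": 0, "gripper": 0.008}, {"x": 0, "y": 0, "z": -0.032, "wx": 0, "wy": 0, "wz": -0.001, "gripper": 0.008}, {"x": 0, "y": 0, "z": -0.032, "wx": 0, "wy": 0, "wz": 0, "gripper": 0.008}, {"x": 0.002, "y": -0.022, "z": 0, "wx": 0, "wy": 0, "wz": 0.123, "gripper": 0.008}, {"x": -0.001, "y": -0.022, "z": 0, "wx": 0, "wy": 0, "wz": 0.122, "gripper": 0.008}, {"x": -0.004, "y": -0.022, "z": 0, "wx": 0, "wy": 0, "wz": 0.122, "gripper": 0.008}, {"x": -0.007, "y": -0.022, "z": 0, "wx": 0, "wy": 0, "wz": 0.123, "gripper": 0.008}, {"x": -0.008, "y": -0.02, "z": 0, "wx": 0, "wy": 0, "wz": 0.122, "gripper": 0.008}, {"x": -0.012, "y": -0.019, "z": 0, "wx": 0, "wy": 0, "wz": 0.122, "gripper": 0.008}, {"x": -0.014, "y": -0.018, "z": 0, "wx": 0, "wy": 0, "wz": 0.122, "gripper": 0.008}, {"x": -0.015, "y": -0.016, "z": 0, "wx": 0, "wy": 0, "wz": 0.123, "gripper": 0.008}]
[{"x": -0.018, "y": -0.014, "z": 0, "wx": 0, "wy": 0, "wz": 0.122, "gripper": 0.008}, {"x": -0.019, "y": -0.011, "z": 0, "wx": 0, "wy": 0, "wz": 0.122, "gripper": 0.008}, {"x": -0.02, "y": -0.009, "z": 0, "wx": 0, "wy": 0, "wz": 0.123, "gripper": 0.008}, {"x": -0.021, "y": -0.007, "z": 0, "wx": 0, "wy": 0, "wz": 0.122, "gripper": 0.008}, {"x": -0.022, "y": -0.004, "z": 0, "wx": 0, "wy": 0, "wz": 0.122, "gripper": 0.008}, {"x": -0.022, "y": -0.001, "z": 0, "wx": 0, "wy": 0, "wz": 0.122, "gripper": 0.008}]
max 0.123
```

Request:
{"method": "jog_arm", "body": {"increments": [{"x": 0, "y": 0, "z": -0.032, "wx": 0, "wy": 0, "wz": 0, "gripper": 0.008}, {"x": 0, "y": 0, "z": -0.032, "wx": 0, "wy": 0, "wz": 0, "gripper": 0.008}, {"x": 0, "y": 0, "z": -0.032, "wx": 0, "wy": 0, "wz": -0.001, "gripper": 0.008}, {"x": 0, "y": 0, "z": -0.032, "wx": 0, "wy": 0, "wz": 0, "gripper": 0.008}, {"x": 0.002, "y": -0.022, "z": 0, "wx": 0, "wy": 0, "wz": 0.123, "gripper": 0.008}, {"x": -0.001, "y": -0.022, "z": 0, "wx": 0, "wy": 0, "wz": 0.122, "gripper": 0.008}, {"x": -0.004, "y": -0.022, "z": 0, "wx": 0, "wy": 0, "wz": 0.122, "gripper": 0.008}, {"x": -0.007, "y": -0.022, "z": 0, "wx": 0, "wy": 0, "wz": 0.123, "gripper": 0.008}, {"x": -0.008, "y": -0.02, "z": 0, "wx": 0, "wy": 0, "wz": 0.122, "gripper": 0.008}, {"x": -0.012, "y": -0.019, "z": 0, "wx": 0, "wy": 0, "wz": 0.122, "gripper": 0.008}, {"x": -0.014, "y": -0.018, "z": 0, "wx": 0, "wy": 0, "wz": 0.122, "gripper": 0.008}, {"x": -0.015, "y": -0.016, "z": 0, "wx": 0, "wy": 0, "wz": 0.123, "gripper": 0.008}]}}

```text
clock: 9.85
tool_pos: [0.4957, -0.1247, 0.2986]
ee_rot: [-180.0, -0.2, 97.8]
contact_force: [-0.2, -0.3, -1.1]
finger_gap: 0.0114
gripper_force: 49.4
```

Request:
{"method": "jog_arm", "body": {"increments": [{"x": -0.018, "y": -0.014, "z": 0, "wx": 0, "wy": 0, "wz": 0.122, "gripper": 0.008}, {"x": -0.019, "y": -0.011, "z": 0, "wx": 0, "wy": 0, "wz": 0.122, "gripper": 0.008}, {"x": -0.02, "y": -0.009, "z": 0, "wx": 0, "wy": 0, "wz": 0.123, "gripper": 0.008}, {"x": -0.021, "y": -0.007, "z": 0, "wx": 0, "wy": 0, "wz": 0.122, "gripper": 0.008}, {"x": -0.022, "y": -0.004, "z": 0, "wx": 0, "wy": 0, "wz": 0.122, "gripper": 0.008}, {"x": -0.022, "y": -0.001, "z": 0, "wx": 0, "wy": 0, "wz": 0.122, "gripper": 0.008}, {"x": 0, "y": 0, "z": 0, "wx": 0, "wy": 0, "wz": 0, "gripper": 0.008}, {"x": 0, "y": 0, "z": 0, "wx": 0, "wy": 0, "wz": 0, "gripper": 0.008}]}}

```text
clock: 10.85
tool_pos: [0.4298, -0.239, 0.2986]
ee_rot: [-179.9, -0.1, 56.1]
contact_force: [-0.4, 0.1, -1.3]
finger_gap: 0.0113
gripper_force: 49.3
```

Run:
```python
from plan import *
a=cap('scene');b=cap('top')
A=cv2.resize(a['img'][90:250,80:230],(560,600),interpolation=cv2.INTER_CUBIC)
def ln(c,p):return [int(round(v)) for v in p]
cv2.imwrite('pics/a3.png',A[:,:,::-1])
o=robot.observe();print(o['tool_pos'],o['ee_rot'],o['finger_gap'],o['contact_force'])
for q in ([.43,-.2398,.16],):print((proj(a,q)-[80,90])*[560/150,600/160])
```

```text
[ 0.43004346 -0.23881045  0.29867346] [-1.79893791e+02 -1.29682413e-01  5.61273593e+01] 0.011267851639045761 [-0.01149659 -0.05673794 -0.59560328]
[233.97658335 327.87196807]
```

View pics/a3.png

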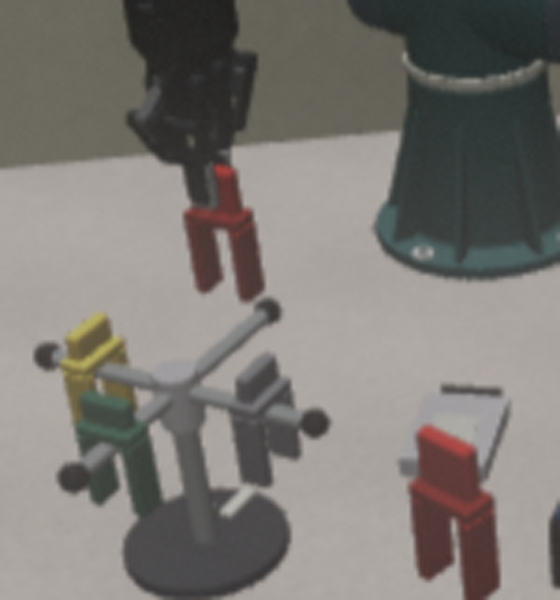

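Run:
```python
from plan import *
a=cap('scene'); o=robot.observe(); p=o['tool_pos']; y=np.radians(56)
ux=np.array([np.cos(y),np.sin(y)]); un=np.array([np.sin(y),-np.cos(y)])
f=lambda dx,dn,z:((proj(a,[*(p[:2]+ux*dx+un*dn),z])-[80,90])*[560/150,600/160]).round(0)
z0=p[2]-.1022
for n,dx,dn,z in [('footL out front',-.024,.012,z0),('footL in front',-.014,.012,z0),('footR in',.014,.012,z0),('footR out front',.024,.012,z0),('footRout back',.024,-.012,z0),('tabR',.02,.006,z0+.106),('bridgeL',-.024,.012,z0+.07),('bridgeR',.024,.012,z0+.07)]:print(n,f(dx,dn,z))
```

```text
footL out front [193. 289.]
footL in front [204. 291.]
footR in [235. 298.]
footR out front [246. 301.]
footRout back [264. 286.]
tabR [226. 170.]
bridgeL [178. 207.]
bridgeR [233. 219.]
```

Request:
{"method": "jog_arm", "body": {"increments": [{"x": -0.003, "y": 0, "z": 0.02, "wx": 0, "wy": 0, "wz": 0, "gripper": 0.008}, {"x": 0, "y": 0, "z": 0.02, "wx": 0, "wy": 0, "wz": 0, "gripper": 0.008}, {"x": 0, "y": 0, "z": 0.02, "wx": 0, "wy": 0, "wz": 0, "gripper": 0.008}, {"x": 0, "y": 0, "z": 0.015, "wx": 0, "wy": 0, "wz": 0, "gripper": 0.008}, {"x": 0, "y": 0, "z": 0.015, "wx": 0, "wy": 0, "wz": 0, "gripper": 0.008}, {"x": 0, "y": 0, "z": 0, "wx": 0, "wy": 0, "wz": 0, "gripper": 0.008}]}}

```text
clock: 11.75
tool_pos: [0.4276, -0.2412, 0.2077]
ee_rot: [-179.8, -0.1, 56.0]
contact_force: [-0.7, 0.5, -1.8]
finger_gap: 0.0112
gripper_force: 49.2
```

Request:
{"method": "jog_arm", "body": {"increments": [{"x": 0, "y": 0, "z": 0.003, "wx": 0, "wy": 0, "wz": 0, "gripper": 0.008}, {"x": 0, "y": 0, "z": 0.002, "wx": 0, "wy": 0, "wz": 0, "gripper": 0.008}, {"x": 0, "y": 0, "z": 0.001, "wx": 0, "wy": 0, "wz": 0, "gripper": 0.008}, {"x": 0, "y": 0, "z": 0, "wx": 0, "wy": 0, "wz": 0, "gripper": 0.008}]}}

```text
clock: 12.25
tool_pos: [0.4282, -0.2419, 0.2029]
ee_rot: [-179.9, -0.1, 56.0]
contact_force: [-0.0, 0.3, -1.8]
finger_gap: 0.0111
gripper_force: 49.3
```

Run:
```python
from plan import *
a=cap('scene');b=cap('top')
A=cv2.resize(a['img'][120:250,85:200],(530,600),interpolation=cv2.INTER_CUBIC)
cv2.imwrite('pics/a4.png',A[:,:,::-1])
o=robot.observe();print(o['tool_pos'],o['ee_rot'],o['finger_gap'],o['contact_force'])
```

```text
[ 0.4282129  -0.24188895  0.20294625] [-1.79932411e+02 -1.04533259e-01  5.60189871e+01] 0.011197909657272544 [-0.02654464  0.87018769 -1.8350784 ]
```

View pics/a4.png

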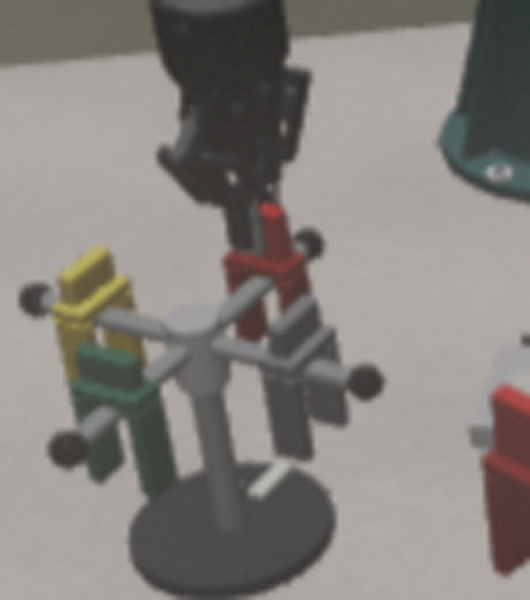

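The saddle is astride the bare arm, with the bar passing between its legs at about (262,290), but it has not landed yet. I'll lower it gently.

Request:
{"method": "jog_arm", "body": {"increments": [{"x": 0, "y": 0, "z": 0.001, "wx": 0, "wy": 0, "wz": 0, "gripper": 0.008}, {"x": 0, "y": 0, "z": 0.001, "wx": 0, "wy": 0, "wz": 0, "gripper": 0.008}, {"x": 0, "y": 0, "z": 0, "wx": 0, "wy": 0, "wz": 0, "gripper": 0.008}]}}

```text
clock: 12.72
tool_pos: [0.4283, -0.242, 0.202]
ee_rot: [-180.0, -0.1, 56.0]
contact_force: [-3.8, 2.6, 10.5]
finger_gap: 0.0112
gripper_force: 51.2
```

Request:
{"method": "jog_arm", "body": {"increments": [{"x": 0, "y": 0, "z": -0.001, "wx": 0, "wy": 0, "wz": 0, "gripper": 0.008}, {"x": 0, "y": 0, "z": 0, "wx": 0, "wy": 0, "wz": 0, "gripper": 0.04}, {"x": 0, "y": 0, "z": 0, "wx": 0, "wy": 0, "wz": 0, "gripper": 0.04}, {"x": 0, "y": 0, "z": 0, "wx": 0, "wy": 0, "wz": 0, "gripper": 0.04}, {"x": 0, "y": 0, "z": -0.01, "wx": 0, "wy": 0, "wz": 0, "gripper": 0.04}, {"x": 0, "y": 0, "z": -0.03, "wx": 0, "wy": 0, "wz": 0, "gripper": 0.04}, {"x": 0, "y": 0, "z": -0.03, "wx": 0, "wy": 0, "wz": 0, "gripper": 0.04}], "grip_force": 20}}

```text
clock: 13.6
tool_pos: [0.4281, -0.2419, 0.273]
ee_rot: [-179.9, -0.1, 56.0]
contact_force: [0.5, -0.6, 0.9]
finger_gap: 0.04
gripper_force: 0.0
```

Run:
```python
from plan import *
c=np.array([.5282,.0644]); y=np.radians(-24.1); u=np.array([np.cos(y),np.sin(y)])
# lever at ~-.45: handle at z .14 -> x = -.08*tan(.45)
h=c+u*(-.08*np.tan(.45)); print(h)
plan([(*h,.272,66,9)],.06)
b=cap('top');A=cv2.resize(b['img'][180:265,235:420],(800,368),interpolation=cv2.INTER_CUBIC)
cv2.imwrite('pics/a5.png',A[:,:,::-1])
```

```text
[0.49292407 0.08017969]
[{"x": 0.034, "y": -0.014, "z": 0, "wx": -0.002, "wy": -0.002, "wz": -0.019, "gripper": 0.06}, {"x": 0.034, "y": -0.013, "z": 0, "wx": 0, "wy": 0, "wz": -0.02, "gripper": 0.06}, {"x": 0.034, "y": -0.013, "z": 0, "wx": 0, "wy": 0, "wz": -0.019, "gripper": 0.06}, {"x": 0.034, "y": -0.012, "z": 0.001, "wx": 0, "wy": 0, "wz": -0.019, "gripper": 0.06}, {"x": 0.035, "y": -0.012, "z": 0, "wx": 0, "wy": 0, "wz": -0.02, "gripper": 0.06}, {"x": 0.035, "y": -0.01, "z": 0, "wx": 0, "wy": 0, "wz": -0.019, "gripper": 0.06}, {"x": 0.035, "y": -0.01, "z": 0, "wx": 0, "wy": 0, "wz": -0.019, "gripper": 0.06}, {"x": 0.035, "y": -0.01, "z": 0, "wx": 0, "wy": 0, "wz": -0.02, "gripper": 0.06}, {"x": 0.036, "y": -0.008, "z": 0, "wx": 0, "wy": 0, "wz": -0.019, "gripper": 0.06}]
max 0.06
```

View pics/a5.png

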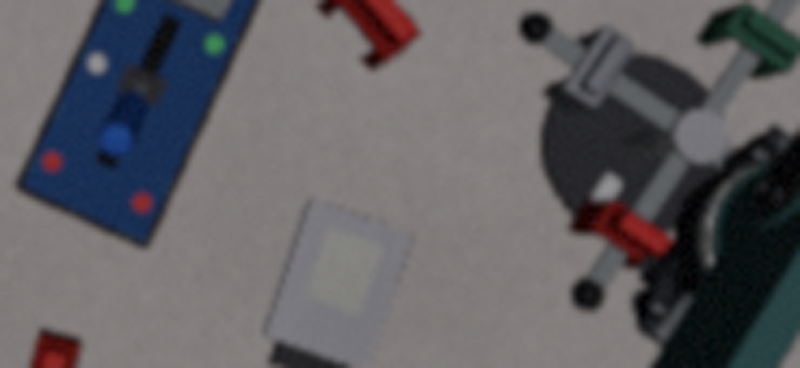

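```bash
cat > bx.py <<'E'
from h import *
from scipy.optimize import minimize
c0=np.array([.5282,.0644])
for n in('top','scene'):
    c=cap(n); i=c['img'].astype(float); m=((i[...,2]-i[...,0])>18)&(i[...,2]>45)
    v,u=np.nonzero(m); P=np.array([atz(c,x,y,.07)[:2] for x,y in zip(u,v)]); k=np.hypot(*(P-c0).T)<.125; P=P[k]
    hull=cv2.convexHull(np.array(P,np.float32)*1000); r=cv2.minAreaRect(hull); print(n,len(P),r)
    # tip pixel (highest-blue handle) : report extents in box axes
    y=np.radians(-24.1); q=(P-c0)@np.array([[np.cos(y),-np.sin(y)],[np.sin(y),np.cos(y)]])
    print(np.percentile(q,[.5,99.5],axis=0).round(4).tolist())
E
python3 bx.py
```

```text
top 1779 ((526.3637084960938, 65.69032287597656), (92.10455322265625, 191.0723876953125), 65.77642822265625)
[[-0.0968, -0.0452], [0.0924, 0.046]]
scene 811 ((517.9234008789062, 67.97206115722656), (89.19209289550781, 224.36158752441406), 65.79852294921875)
[[-0.1205, -0.0454], [0.1008, 0.0433]]
```

Request:
{"method": "jog_arm", "body": {"increments": [{"x": 0.034, "y": -0.014, "z": 0, "wx": 0, "wy": 0, "wz": -0.019, "gripper": 0.065}, {"x": 0.034, "y": -0.013, "z": 0, "wx": 0, "wy": 0, "wz": -0.02, "gripper": 0.065}, {"x": 0.034, "y": -0.013, "z": 0, "wx": 0, "wy": 0, "wz": -0.019, "gripper": 0.065}, {"x": 0.034, "y": -0.012, "z": 0.001, "wx": 0, "wy": 0, "wz": -0.019, "gripper": 0.065}, {"x": 0.035, "y": -0.012, "z": 0, "wx": 0, "wy": 0, "wz": -0.02, "gripper": 0.065}, {"x": 0.035, "y": -0.01, "z": 0, "wx": 0, "wy": 0, "wz": -0.019, "gripper": 0.065}, {"x": 0.035, "y": -0.01, "z": 0, "wx": 0, "wy": 0, "wz": -0.019, "gripper": 0.065}, {"x": 0.035, "y": -0.01, "z": 0, "wx": 0, "wy": 0, "wz": -0.02, "gripper": 0.065}, {"x": 0.036, "y": -0.008, "z": 0, "wx": 0, "wy": 0, "wz": -0.019, "gripper": 0.065}, {"x": 0, "y": 0, "z": 0, "wx": 0, "wy": 0, "wz": 0, "gripper": 0.065}]}}

```text
clock: 15.0
tool_pos: [0.493, 0.0821, 0.2706]
ee_rot: [-179.9, -0.1, 66.2]
contact_force: [-0.1, 0.3, -0.6]
finger_gap: 0.0652
gripper_force: 0.0
```

```bash
cat > lv.py <<'E'
from h import *
o=robot.observe(); c=np.array([.527,.065]); y=np.radians(-24.2)
d=np.array(o['tool_pos'][:2])-c; print('box x,y',d@[np.cos(y),np.sin(y)],d@[-np.sin(y),np.cos(y)],o['tool_pos'][2],o['ee_rot'],o['contact_force'],o['finger_gap'],o['clock'])
E
python3 lv.py
```

```text
box x,y -0.03797844645582155 0.0016662347312229094 0.27064609087390945 [-1.79850267e+02 -1.14151401e-01  6.61692124e+01] [-0.10911881  0.26288318 -0.58630313] 0.06521067036598586 15.0
```

Request:
{"method": "jog_arm", "body": {"increments": [{"x": -0.002, "y": -0.003, "z": 0.03, "wx": 0, "wy": 0, "wz": 0, "gripper": 0.068}, {"x": 0, "y": 0, "z": 0.03, "wx": 0, "wy": 0, "wz": 0, "gripper": 0.068}, {"x": 0, "y": 0, "z": 0.02, "wx": 0, "wy": 0, "wz": 0, "gripper": 0.068}, {"x": 0, "y": 0, "z": 0.015, "wx": 0, "wy": 0, "wz": 0, "gripper": 0.068}, {"x": 0, "y": 0, "z": 0.015, "wx": 0, "wy": 0, "wz": 0, "gripper": 0.068}, {"x": 0, "y": 0, "z": 0, "wx": 0, "wy": 0, "wz": 0, "gripper": 0.068}]}}

```text
clock: 15.75
tool_pos: [0.489, 0.0796, 0.1605]
ee_rot: [-179.8, -0.1, 66.0]
contact_force: [-0.7, -0.1, 0.7]
finger_gap: 0.0677
gripper_force: 0.0
```

```bash
python3 lv.py
```

```text
box x,y -0.04065645959490644 -0.002305815599208711 0.16053175491003058 [-1.79819103e+02 -5.89186457e-02  6.59753299e+01] [-0.67705941 -0.06369535  0.72702307] 0.06767892493099883 15.75
```

Request:
{"method": "jog_arm", "body": {"increments": [{"x": 0.001, "y": 0.006, "z": 0, "wx": 0, "wy": 0, "wz": 0, "gripper": 0.06}, {"x": 0.001, "y": 0.006, "z": 0, "wx": 0, "wy": 0, "wz": 0, "gripper": 0.055}, {"x": 0, "y": 0.006, "z": 0, "wx": 0, "wy": 0, "wz": 0, "gripper": 0.05}, {"x": 0, "y": 0.006, "z": 0, "wx": 0, "wy": 0, "wz": 0, "gripper": 0.045}, {"x": 0, "y": 0.006, "z": 0, "wx": 0, "wy": 0, "wz": 0, "gripper": 0.04}, {"x": 0, "y": 0.004, "z": 0, "wx": 0, "wy": 0, "wz": 0, "gripper": 0.036}, {"x": 0, "y": 0.003, "z": 0, "wx": 0, "wy": 0, "wz": 0, "gripper": 0.032}, {"x": 0, "y": 0.003, "z": 0, "wx": 0, "wy": 0, "wz": 0, "gripper": 0.028}, {"x": 0, "y": 0, "z": 0, "wx": 0, "wy": 0, "wz": 0, "gripper": 0.026}, {"x": 0, "y": 0, "z": 0, "wx": 0, "wy": 0, "wz": 0, "gripper": 0.026}]}}

```text
clock: 17.0
tool_pos: [0.5276, 0.0652, 0.1615]
ee_rot: [-180.0, -0.1, 66.0]
contact_force: [-0.1, -0.8, -0.4]
finger_gap: 0.0258
gripper_force: 0.1
```

```bash
python3 lv.py
```

```text
box x,y 0.0004971704175607805 0.0004448375700945496 0.16153246628087836 [-1.79998397e+02 -1.26657590e-01  6.59962344e+01] [-0.12427748 -0.81139167 -0.36987877] 0.02577273544017061 17.0
```

Request:
{"method": "jog_arm", "body": {"increments": [{"x": 0, "y": 0, "z": 0, "wx": 0, "wy": 0, "wz": 0, "gripper": 0.036}, {"x": 0, "y": 0, "z": 0, "wx": 0, "wy": 0, "wz": 0, "gripper": 0.036}, {"x": 0, "y": 0, "z": -0.03, "wx": 0, "wy": 0, "wz": 0, "gripper": 0.036}, {"x": 0, "y": 0, "z": -0.05, "wx": 0, "wy": 0, "wz": 0, "gripper": 0.036}, {"x": -0.037, "y": 0.016, "z": 0, "wx": 0, "wy": 0, "wz": 0, "gripper": 0.036}, {"x": -0.037, "y": 0.016, "z": 0, "wx": 0, "wy": 0, "wz": 0, "gripper": 0}, {"x": -0.037, "y": 0.016, "z": 0, "wx": 0, "wy": 0, "wz": 0, "gripper": 0}, {"x": -0.037, "y": 0.016, "z": 0, "wx": 0, "wy": 0, "wz": 0, "gripper": 0}, {"x": -0.037, "y": 0.016, "z": 0, "wx": 0, "wy": 0, "wz": 0, "gripper": 0}, {"x": 0, "y": 0, "z": 0, "wx": 0, "wy": 0, "wz": 0, "gripper": 0}]}}

```text
clock: 18.25
tool_pos: [0.5252, -0.139, 0.2411]
ee_rot: [-180.0, -0.1, 65.8]
contact_force: [1.0, 0.3, -0.3]
finger_gap: 0.0004
gripper_force: 0.0
```

```bash
python3 - <<'E'
from plan import *
b=cap('top'); c=np.array([.527,.065]); y=np.radians(-24.2); u=np.array([np.cos(y),np.sin(y)])
A=cv2.resize(b['img'][150:245,230:325],(600,600),interpolation=cv2.INTER_CUBIC)
k=600/95
for an in(-.2,-.1,0,.1,.2):
    p=np.array([*(c+u*.11*np.sin(an)),.06+.11*np.cos(an)]); print(an,((proj(b,p)-[230,150]+.5)*k).round(0))
cv2.imwrite('pics/a6.png',A[:,:,::-1])
E
python3 lv.py
```

```text
-0.2 [225. 343.]
-0.1 [235. 320.]
0 [246. 296.]
0.1 [257. 273.]
0.2 [267. 250.]
box x,y 0.08110924572183646 -0.18543512857812705 0.24095528070891997 [-1.79942205e+02 -1.27165887e-01  6.58540744e+01] [-0.81059341  0.623455    0.07052692] -0.00022586089562689037 18.3
```

View pics/a6.png

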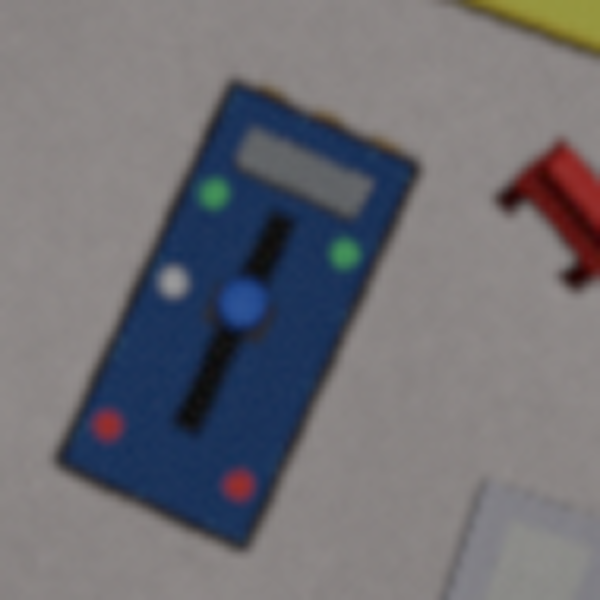

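The lever tip is at (242,303). Upright is expected at about (244–246,297), so it stands within roughly 0.03 rad of upright. I'll hold for the rest of the two seconds, then push it over from the near side.

Request:
{"method": "jog_arm", "body": {"increments": [{"x": 0, "y": 0, "z": 0, "wx": 0, "wy": 0, "wz": 0, "gripper": 0}, {"x": 0, "y": 0, "z": 0, "wx": 0, "wy": 0, "wz": 0, "gripper": 0}, {"x": 0, "y": 0, "z": 0, "wx": 0, "wy": 0, "wz": 0, "gripper": 0}, {"x": 0, "y": 0, "z": 0, "wx": 0, "wy": 0, "wz": 0, "gripper": 0}, {"x": 0, "y": 0, "z": 0, "wx": 0, "wy": 0, "wz": 0, "gripper": 0}, {"x": 0, "y": 0, "z": 0, "wx": 0, "wy": 0, "wz": 0, "gripper": 0}, {"x": 0, "y": 0, "z": 0, "wx": 0, "wy": 0, "wz": 0, "gripper": 0}, {"x": 0, "y": 0, "z": 0, "wx": 0, "wy": 0, "wz": 0, "gripper": 0}, {"x": 0, "y": 0, "z": 0, "wx": 0, "wy": 0, "wz": 0, "gripper": 0}, {"x": 0, "y": 0, "z": 0, "wx": 0, "wy": 0, "wz": 0, "gripper": 0}, {"x": 0, "y": 0, "z": 0, "wx": 0, "wy": 0, "wz": 0, "gripper": 0}, {"x": 0, "y": 0, "z": 0, "wx": 0, "wy": 0, "wz": 0, "gripper": 0}]}}

```text
clock: 19.8
tool_pos: [0.525, -0.1364, 0.241]
ee_rot: [-179.9, -0.1, 66.0]
contact_force: [0.0, 0.5, 0.1]
finger_gap: -0.0001
gripper_force: 0.0
```

Run:
```python
from plan import *
plan([(.486,.0834,.241,65.8,7),(.486,.0834,.150,65.8,4)],0)
```

```text
[{"x": 0.026, "y": -0.018, "z": 0, "wx": -0.001, "wy": -0.002, "wz": 0, "gripper": 0}, {"x": 0.027, "y": -0.018, "z": 0, "wx": 0, "wy": 0, "wz": 0.001, "gripper": 0}, {"x": 0.026, "y": -0.018, "z": 0, "wx": 0, "wy": 0, "wz": 0, "gripper": 0}, {"x": 0.027, "y": -0.017, "z": 0, "wx": 0, "wy": 0, "wz": 0.001, "gripper": 0}, {"x": 0.026, "y": -0.018, "z": 0, "wx": 0, "wy": 0, "wz": 0, "gripper": 0}, {"x": 0.026, "y": -0.018, "z": 0, "wx": 0, "wy": 0, "wz": 0.001, "gripper": 0}, {"x": 0.027, "y": -0.018, "z": 0, "wx": 0, "wy": 0, "wz": 0, "gripper": 0}, {"x": 0, "y": 0, "z": 0.023, "wx": 0, "wy": 0, "wz": 0, "gripper": 0}, {"x": 0, "y": 0, "z": 0.023, "wx": 0, "wy": 0, "wz": 0, "gripper": 0}, {"x": 0, "y": 0, "z": 0.022, "wx": 0, "wy": 0, "wz": 0, "gripper": 0}, {"x": 0, "y": 0, "z": 0.023, "wx": 0, "wy": 0, "wz": 0, "gripper": 0}]
max 0.027
```

Request:
{"method": "jog_arm", "body": {"increments": [{"x": 0.026, "y": -0.018, "z": 0, "wx": 0, "wy": 0, "wz": 0, "gripper": 0}, {"x": 0.027, "y": -0.018, "z": 0, "wx": 0, "wy": 0, "wz": 0, "gripper": 0}, {"x": 0.026, "y": -0.018, "z": 0, "wx": 0, "wy": 0, "wz": 0, "gripper": 0}, {"x": 0.027, "y": -0.017, "z": 0, "wx": 0, "wy": 0, "wz": 0, "gripper": 0}, {"x": 0.026, "y": -0.018, "z": 0, "wx": 0, "wy": 0, "wz": 0, "gripper": 0}, {"x": 0.026, "y": -0.018, "z": 0, "wx": 0, "wy": 0, "wz": 0, "gripper": 0}, {"x": 0.027, "y": -0.018, "z": 0, "wx": 0, "wy": 0, "wz": 0, "gripper": 0}, {"x": 0, "y": 0, "z": 0, "wx": 0, "wy": 0, "wz": 0, "gripper": 0}, {"x": 0, "y": 0, "z": 0.023, "wx": 0, "wy": 0, "wz": 0, "gripper": 0}, {"x": 0, "y": 0, "z": 0.023, "wx": 0, "wy": 0, "wz": 0, "gripper": 0}, {"x": 0, "y": 0, "z": 0.022, "wx": 0, "wy": 0, "wz": 0, "gripper": 0}, {"x": 0, "y": 0, "z": 0.023, "wx": 0, "wy": 0, "wz": 0, "gripper": 0}]}}

```text
clock: 21.3
tool_pos: [0.4865, 0.0828, 0.15]
ee_rot: [-180.0, -0.1, 66.0]
contact_force: [0.5, -0.3, 0.5]
finger_gap: -0.0001
gripper_force: 0.0
```

Request:
{"method": "jog_arm", "body": {"increments": [{"x": 0, "y": 0.005, "z": 0, "wx": 0, "wy": 0, "wz": 0, "gripper": 0}, {"x": 0, "y": 0.005, "z": 0, "wx": 0, "wy": 0, "wz": 0, "gripper": 0}, {"x": 0, "y": 0.005, "z": 0, "wx": 0, "wy": 0, "wz": 0, "gripper": 0}, {"x": 0, "y": 0.005, "z": 0, "wx": 0, "wy": 0, "wz": 0, "gripper": 0}, {"x": 0, "y": 0.005, "z": 0, "wx": 0, "wy": 0, "wz": 0, "gripper": 0}, {"x": 0, "y": 0.005, "z": 0, "wx": 0, "wy": 0, "wz": 0, "gripper": 0}, {"x": 0, "y": 0.005, "z": 0, "wx": 0, "wy": 0, "wz": 0, "gripper": 0}, {"x": 0, "y": 0.005, "z": 0, "wx": 0, "wy": 0, "wz": 0, "gripper": 0}, {"x": 0, "y": 0.003, "z": 0, "wx": 0, "wy": 0, "wz": 0, "gripper": 0}, {"x": 0, "y": 0, "z": 0, "wx": 0, "wy": 0, "wz": 0, "gripper": 0}]}}

```text
clock: 22.55
tool_pos: [0.5258, 0.0663, 0.1504]
ee_rot: [-180.0, -0.1, 66.0]
contact_force: [-0.2, -0.6, 0.3]
finger_gap: -0.0002
gripper_force: 0.4
```

```bash
python3 lv.py
```

```text
box x,y -0.0016301352371648526 0.0006381660508860168 0.15043275777199938 [-1.79960694e+02 -1.38676923e-01  6.59874865e+01] [-0.19674848 -0.56726415  0.30189737] -0.0002074317383857986 22.55
```

Request:
{"method": "jog_arm", "body": {"increments": [{"x": 0, "y": 0.003, "z": 0, "wx": 0, "wy": 0, "wz": 0, "gripper": 0}, {"x": 0, "y": 0.003, "z": 0, "wx": 0, "wy": 0, "wz": 0, "gripper": 0}, {"x": 0, "y": 0.002, "z": 0, "wx": 0, "wy": 0, "wz": 0, "gripper": 0}]}}

```text
clock: 22.92
tool_pos: [0.532, 0.063, 0.1501]
ee_rot: [-179.9, -0.1, 66.0]
contact_force: [-2.8, 1.0, -0.9]
finger_gap: -0.0
gripper_force: 1.4
```

Request:
{"method": "jog_arm", "body": {"increments": [{"x": 0, "y": 0.002, "z": 0, "wx": 0, "wy": 0, "wz": 0, "gripper": 0}, {"x": 0, "y": 0, "z": 0, "wx": 0, "wy": 0, "wz": 0, "gripper": 0}]}}

```text
clock: 23.18
tool_pos: [0.5345, 0.062, 0.1504]
ee_rot: [-179.9, -0.1, 66.0]
contact_force: [-3.2, 1.0, -0.4]
finger_gap: -0.0002
gripper_force: 1.1
```

Request:
{"method": "jog_arm", "body": {"increments": [{"x": 0, "y": 0.001, "z": 0, "wx": 0, "wy": 0, "wz": 0, "gripper": 0}, {"x": 0, "y": 0, "z": 0, "wx": 0, "wy": 0, "wz": 0, "gripper": 0}]}}

```text
clock: 23.42
tool_pos: [0.5353, 0.0616, 0.1505]
ee_rot: [-179.9, -0.1, 66.0]
contact_force: [-3.2, 0.7, -1.9]
finger_gap: -0.0003
gripper_force: 1.2
```

Request:
{"method": "jog_arm", "body": {"increments": [{"x": 0, "y": 0.002, "z": 0, "wx": 0, "wy": 0, "wz": 0, "gripper": 0}, {"x": 0, "y": 0, "z": 0, "wx": 0, "wy": 0, "wz": 0, "gripper": 0}]}}

```text
clock: 23.68
tool_pos: [0.5374, 0.0609, 0.1506]
ee_rot: [-180.0, -0.1, 66.0]
contact_force: [-1.6, 0.1, -1.9]
finger_gap: -0.0004
gripper_force: 1.1
```

Request:
{"method": "jog_arm", "body": {"increments": [{"x": 0, "y": 0.002, "z": 0, "wx": 0, "wy": 0, "wz": 0, "gripper": 0}, {"x": 0, "y": 0, "z": 0, "wx": 0, "wy": 0, "wz": 0, "gripper": 0}]}}

```text
clock: 23.92
tool_pos: [0.5393, 0.06, 0.1506]
ee_rot: [-180.0, -0.1, 66.0]
contact_force: [-2.6, 0.7, -0.2]
finger_gap: 0.0003
gripper_force: 1.1
```

Request:
{"method": "jog_arm", "body": {"increments": [{"x": 0, "y": 0.001, "z": 0, "wx": 0, "wy": 0, "wz": 0, "gripper": 0}, {"x": 0, "y": 0, "z": 0, "wx": 0, "wy": 0, "wz": 0, "gripper": 0}]}}

```text
clock: 24.18
tool_pos: [0.54, 0.0597, 0.1505]
ee_rot: [-179.9, -0.1, 66.0]
contact_force: [-2.7, 0.6, -1.3]
finger_gap: 0.0003
gripper_force: 1.2
```

Request:
{"method": "jog_arm", "body": {"increments": [{"x": 0, "y": 0.002, "z": 0, "wx": 0, "wy": 0, "wz": 0, "gripper": 0}, {"x": 0, "y": 0.001, "z": 0, "wx": 0, "wy": 0, "wz": 0, "gripper": 0}, {"x": 0, "y": 0, "z": 0, "wx": 0, "wy": 0, "wz": 0, "gripper": 0}]}}

```text
clock: 24.55
tool_pos: [0.5423, 0.0586, 0.1504]
ee_rot: [-179.9, -0.1, 66.0]
contact_force: [-4.6, 2.6, 0.1]
finger_gap: -0.0002
gripper_force: 2.2
```

Request:
{"method": "jog_arm", "body": {"increments": [{"x": 0, "y": 0.002, "z": 0, "wx": 0, "wy": 0, "wz": 0, "gripper": 0}, {"x": 0, "y": 0, "z": 0, "wx": 0, "wy": 0, "wz": 0, "gripper": 0}]}}

```text
clock: 24.8
tool_pos: [0.5426, 0.0584, 0.1502]
ee_rot: [-179.7, -0.1, 66.0]
contact_force: [-8.0, 4.7, 3.6]
finger_gap: -0.0
gripper_force: 4.8
```

The force is rising while the tool has stopped, so the lever is at its stop. I'll back off, lift clear, and check.

Request:
{"method": "jog_arm", "body": {"increments": [{"x": 0, "y": 0.001, "z": 0, "wx": 0, "wy": 0, "wz": 0, "gripper": 0}, {"x": 0, "y": 0, "z": 0, "wx": 0, "wy": 0, "wz": 0, "gripper": 0}, {"x": 0, "y": -0.02, "z": 0, "wx": 0, "wy": 0, "wz": 0, "gripper": 0}, {"x": 0, "y": -0.03, "z": 0, "wx": 0, "wy": 0, "wz": 0, "gripper": 0}, {"x": 0, "y": 0, "z": -0.04, "wx": 0, "wy": 0, "wz": 0, "gripper": 0}, {"x": 0, "y": 0, "z": -0.05, "wx": 0, "wy": 0, "wz": 0, "gripper": 0}, {"x": -0.03, "y": -0.04, "z": -0.02, "wx": 0, "wy": 0, "wz": 0, "gripper": 0}, {"x": -0.03, "y": -0.04, "z": 0, "wx": 0, "wy": 0, "wz": 0, "gripper": 0}, {"x": 0, "y": 0, "z": 0, "wx": 0, "wy": 0, "wz": 0, "gripper": 0}]}}

```text
clock: 25.92
tool_pos: [0.4, 0.0545, 0.2611]
ee_rot: [180.0, -0.1, 66.0]
contact_force: [0.1, 0.3, -0.5]
finger_gap: -0.0002
gripper_force: 0.0
```

Run:
```python
from h import *
c=cap('top'); i=c['img'].astype(int); bc=np.array([.527,.065]); y=np.radians(-24.2); u=np.array([np.cos(y),np.sin(y)])
# bright-blue handle end vs darker plate
m=((i[...,2]-i[...,0])>70).astype(np.uint8); n,L,s,ce=cv2.connectedComponentsWithStats(m)
print([(s[k,4],ce[k].round(1)) for k in range(1,n) if s[k,4]>6])
for an in(.3,.4,.5):
    print(an,proj(c,[*(bc+u*.11*np.sin(an)),.06+.11*np.cos(an)]).round(1))
# saddle: red blobs near hang spot vs projected tab top
r=((i[...,0]-i[...,1])>40).astype(np.uint8); n,L,s,ce=cv2.connectedComponentsWithStats(r)
print('red',[(s[k,4],ce[k].round(1)) for k in range(1,n) if s[k,4]>15], proj(c,[.4282,-.2419,.18]))
print(robot.observe()['tool_pos'])
```

```text
[(np.int32(55), array([274.4, 183.8])), (np.int32(1131), array([ 75.3, 274.5])), (np.int32(7), array([ 52., 256.])), (np.int32(9), array([ 51., 278.])), (np.int32(7), array([ 50., 300.]))]
0.3 [273.4 185.6]
0.4 [274.9 182.3]
0.5 [276.4 179.2]
red [(np.int32(130), array([347.4,  86.1])), (np.int32(51), array([348.4,  97.5])), (np.int32(54), array([366.4,  97.7])), (np.int32(51), array([426.8,  98.4])), (np.int32(131), array([142.2, 143.7])), (np.int32(22), array([472.3, 157.5])), (np.int32(205), array([321.5, 182.6])), (np.int32(16), array([246.5, 217. ])), (np.int32(159), array([381.5, 233.9])), (np.int32(50), array([242. , 273.4]))] [384.01326229 234.19749014]
[0.40253321 0.05457286 0.26142139]
```

Run:
```python
from h import *
c=cap('top'); i=c['img'].astype(int); y=np.radians(-24.2); u=np.array([np.cos(y),np.sin(y),0]); w=np.array([-u[1],u[0],0])
for th in(50,70):
    m=((i[...,2]-i[...,0])>th).astype(np.uint8)[150:230,255:300]; n,L,s,ce=cv2.connectedComponentsWithStats(m); k=1+np.argmax(s[1:,4]); print(th,s[k]+[255,150,0,0,0],ce[k]+[255,150])
for bc in([.527,.065,.06],[.5264,.0657,.06]):
  for an in(.3,.4,.5):
    a=np.array([0,0,1])*np.cos(an)+u*np.sin(an); e=np.cross(w,a); P=[]
    for h in(.038,.11):
        for t in np.linspace(0,6.28,24): P.append(proj(c,np.array(bc)+a*h+.011*(w*np.cos(t)+e*np.sin(t))))
    H=cv2.convexHull(np.array(P,np.float32)); M=cv2.moments(H); print(an,cv2.boundingRect(H),cv2.contourArea(H),M['m10']/M['m00'],M['m01']/M['m00'])
```

```text
50 [ 255  165   39   60 1031] [270.69253152 196.07468477]
70 [269 178  10  16  57] [274.10526316 184.43859649]
0.3 (265, 181, 13, 18) 123.42850368865766 271.45617634970887 190.0311847059423
0.4 (266, 178, 13, 20) 140.03925634664483 272.46714557783866 187.83413537310187
0.5 (266, 175, 15, 21) 154.77016588975675 273.4175162743614 185.77307679690412
0.3 (265, 182, 13, 17) 123.32495550601743 271.2023287472489 190.24475410968506
0.4 (265, 178, 14, 20) 139.94550114823505 272.2139528246244 188.0471291708462
0.5 (266, 176, 15, 21) 154.68735132622533 273.16511276545043 185.98539673943557
```

```bash
python3 -c "
from cell import robot
print(robot.job_done())"
```

```text
the job is handed in; nothing more can be done
None
```

I handed the job in with the tree turned to its pointer, the saddle hanging astride the bare arm, and the blue lever held near upright for over two seconds (within about 0.03 rad) and then pushed to its far stop; the final lever angle was inferred from the push force and finger position, not a clear picture.

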